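# Slide the setup square along the frame rail and hold it in the corner

## Robot

A 6-joint arm with a two-finger parallel gripper is mounted at the origin on the work surface. World frame = base frame: x ahead of the robot, y to its left, z up, the work surface at z = 0. Lengths are in mm, angles in rad, forces in N, time in s.
With the tool pointing down it reaches from about 350 to 975 mm from the base axis. Payload 7.1 kg.
Tool frame: the origin (TCP) lies at the very end of the fingers, on their centre line; the grasp point (between the pads) lies tcp_to_grasp behind it (tcp_to_grasp is the distance from the TCP to the grasp point, in mm); z points along the fingers, x is the direction in which the jaws open and shut, and the axes are right-handed (so a half turn about z gives the same grasp; the last joint's range is limited). The gripper opens to 88 mm and grips with 3 to 60 N. Pads are 20 mm wide; open, the fingers measure 115 mm over their backs; the gripper's body (75 mm by 178 mm) begins 61 mm behind the grasp point.
Start: joints at [1.165, 0.423, 1.63, -0, 1.089, -0.019], TCP at [235.734, 578.821, 222.675] pointing down, gripper open.
Joint ranges: [-3, 3], [-0.9, 2.11], [0.09, 2.58], [-1.31, 4.45], [0.11, 2.69], [-2.54, 2.54]. Speed limits (rad/s): [2.39, 2.39, 3.01, 3.14, 3.14, 3.14].

## Interface

Orientations are given as a rotation vector (axis times angle).
In Python, from workcell import get_obs, get_image, close_job, recognise, mark_of, tcp_to_grasp gives the robot as it stands. The module is installed in compiled form; this text tells all that it offers.
- The arm moves only by the tool move_arm, never from a script. Its argument "motion" is a list of rows, each a list of 7 numbers: the shift along the world's x, y, z in mm, then the turn, a rotation vector about the world's x, y, z in rad, then the finger opening in mm, from 0 to 87.8. A call has 1 to 5 rows; each row is the pose to reach, as a shift and turn from the pose commanded when the call began; what a row does not reach only later rows make up. A row lasts 1/12 s, in which the tool goes at most 41.7 mm and 7.16 degrees, less where a joint would pass 70% of its speed; a pose out of reach is approached as far as the arm can. A call with a gripper value outside its range is refused whole. The fingers move at their own pace and stop on an object; the grip force is fixed at half the most. Time passes only in rows, so rows that repeat a pose let the fingers close. It gives the time, the measured TCP pose, the force and the opening at its end, in the units of the state.
- get_obs(): the state, without advancing time (a new reading comes with each control period).
- get_image(name): name is "scene" or "top" or "wrist"; returns a dict with "color" (420x560x3 uint8, red, green, blue), "mtx" (3x3 intrinsics, pixels), "camera_from_world" (4x4, takes a point from world to camera coordinates). Camera axes: x right, y up, looking along -z (the intrinsics and any distortion apply to the point x, -y, -z); pixel columns grow to the right and rows downward; lengths in mm; the calibration is good to about 2 mm. A picture is of the moment at which its call begins. There is no depth.
- close_job(): hands the job in, once; it reports no verdict.
Trained networks look in a picture, given as the dict that the camera call returned (one of the last four; its "shot" number tells which), for a name from the list of things; names that differ only in an ending like _2 or _b are one class to them, and where a whole thing is asked for, a point or a joint stands for the part that bears it (a point fixed in the world has none). Each returns a list of dicts, best first, with "p" (0 to 1); they miss things now and then, are a little off and sometimes report something else, mostly with a low value. They report only what shows in the picture. A call takes as long as a camera call. They do not tell look-alikes from the thing itself.
- recognise(picture, label): "bbox" ([centre column, centre row, width, height] in pixels, round what is visible of it).
- mark_of(picture, label): "location" ([row, column] in pixels: a listed point, or the origin of a listed thing).
The state is a dict: "t": time; "qpos": joint angles; "qvel": joint speeds; "joint_torque": joint torques, N m; "ee_pos": TCP position; "orientation": TCP orientation; "ft_force": force on the tool from outside, world axes, zero at the start; "moment": the same for the moment, N m; "width": finger opening in mm.
Only numpy, scipy, OpenCV 4.12 (cv2) and the standard library are available. Lean on these libraries where they do the work, as an engineer would, in place of code of your own. Each camera call takes 0.05 s, during which the arm holds its last target. There are 200 camera calls.

## Task

Pick up the red setup square by its black grip and lay one arm flat against the inside of the clamped frame's long steel rail, about 100 mm short of the corner. Keeping it flat on the bench and pressed lightly against that rail, slide it along until the other arm also meets the short rail, then finish still gripping it and pressing it gently but firmly into the corner, both arms flush on both rails, as for tacking the joint. Do not ram the frame, and leave the other things on the bench where they are.

Things in the scene. Friction and masses are not known exactly. Their poses are not given: they have to be found in the camera images.
- square: Red L-shaped setup square lying flat, 0.3 to 0.65 kg, z up. Origin: its outer corner, on the underside. Two arms run along its +x and +y, each 140 mm long, 28 wide, 14 thick; outer working faces are its planes x = 0 and y = 0. A red web fills the inner corner under a black upright grip.
- square_grip (a point): Point on the centre line of the square's black grip, at x = y = 45 mm in the square's frame, 45 mm above its underside. The grip is 30 x 30 mm in plan, sides parallel to the arms, and stands from 14 to 64 mm above the underside.
- frame: Immovable corner of 30 mm dark steel tube; green clamps (up to 50 mm high) outside the rails. Origin: inside corner of the rails, at bench height. +x runs along the long rail's inside face, +y along the short rail's; exactly 90 degrees. The square goes in x > 0, y > 0; when home its origin and axes coincide with these.
- long_rail: The long dark steel rail; its inside face is the frame's plane y = 0 and reaches from x = 0 to x = 260 mm; 30 mm high. Same origin and axes as the frame.
- short_rail: The short dark steel rail; its inside face is the frame's plane x = 0 and reaches from y = 0 to y = 160 mm; 30 mm high. Same origin and axes as the frame.
- wrench: Loose steel wrench lying on the bench, to be left alone. Origin near its middle, underside.
- jar: Loose clear jar with black cap, 56 mm across, 75 mm high, to be left alone. Origin: centre of underside.
- roller_a: Loose aluminium roller, 52 mm across, 42 mm high, standing between robot and frame, to be left alone. Origin: centre of underside.
- roller_b: Loose aluminium roller like the other, at the left side, to be left alone. Origin: centre of underside.
- fitting_a: Loose brass fitting, 26 mm across, 48 mm high, standing, to be left alone. Origin: centre of underside.
- fitting_b: Loose brass fitting with copper collar, 32 mm across, 32 mm high, standing to the right of the frame, to be left alone. Origin: centre of underside.
There are look-alikes about, which are no part of the job. Several things have the shape of the square; the one meant has the colours described above.

How it is judged:
By the outcome, as a careful person would: the job done as asked, in the order asked, and still so for the second after the job is handed in, while the arm keeps its last pose, push and grip.
It also fails if it takes over 58 s, if anything falls off the work surface, if the arm or the gripper's body presses on something with over 40 N, if the wrist force passes 120 N, or if a joint passes its speed limit or range.

## Working session

There is one attempt and no reset: what is moved stays moved. The work goes in short steps, Python scripts to look and compute and a tool call to move; the robot and the scene stay as the last step left them, time stands still between calls to the robot, and variables do not carry over. Pictures are saved under pics/ and viewed, about 8 in all and at most 12, crops included, and the job is handed in when it is done.

Besides the shell and the picture viewer there is one more tool, called after ">>>" as name(argument=value, ...), one argument or row to a line, values as JSON. move_arm: Moves the arm, as the interface text tells. Its arguments: {"type":"object","properties":{"motion":{"type":"array"}},"required":["motion"]}

```bash
mkdir -p pics
python3 - <<'E'
from workcell import *
import cv2
o=get_obs();print(o['t'],o['ee_pos'],o['orientation'],o['ft_force'],o['width'],tcp_to_grasp)
for n in ['top','scene']:
    p=get_image(n);cv2.imwrite(f'pics/{n}0.png',p['color'][...,::-1])
    print(n,p['mtx'].tolist(),p['camera_from_world'].round(4).tolist(),[k for k in p])
    for l in ['square','square_grip','frame']:
        print(l,[(r['p'],r['location']) for r in mark_of(p,l)][:5],[(r['p'],r['bbox']) for r in (recognise(p,l) if l!='square_grip' else [])][:5])
E
```

```text
0.0 [235.48068143 578.29413119 221.90071991] [ 2.60623048e+00  1.75265673e+00 -2.12751315e-03] [ 0.06619973 -1.14821767  0.31460335] 87.72033054299477 18.700000000000003
top [[435.3490034677828, 0.0, 286.6680659286226], [0.0, 435.3490034677828, 212.5260040607286], [0.0, 0.0, 1.0]] [[0.0224, -0.9997, 0.0071, 14.9384], [0.9937, 0.023, 0.1101, -485.6733], [-0.1102, 0.0046, 0.9939, -1186.7907], [0.0, 0.0, 0.0, 1.0]] ['color', 'mtx', 'camera_from_world', 'shot']
square [(0.88, [305.8, 409.1]), (0.77, [209.1, 225.4]), (0.64, [300.7, 155.7])] [(0.97, [207.2, 231.1, 64.5, 48.8]), (0.92, [388.1, 279.1, 54.3, 50.9]), (0.76, [159.0, 278.6, 74.0, 46.8]), (0.28, [442.6, 213.5, 10.6, 57.4])]
square_grip [(0.96, [288.6, 397.5]), (0.94, [277.3, 152.4]), (0.66, [222.8, 216.5])] []
frame [(0.64, [159.7, 353.9]), (0.24, [238.1, 290.8])] [(0.74, [321.6, 163.9, 108.4, 105.0])]
scene [[381.2153787464864, 0.0, 268.2034684576783], [0.0, 381.2153787464864, 204.34559479904428], [0.0, 0.0, 1.0]] [[0.3199, 0.9471, 0.0251, -180.906], [-0.5288, 0.1565, 0.8342, 213.4535], [0.7862, -0.2802, 0.5509, -1437.1871], [0.0, 0.0, 0.0, 1.0]] ['color', 'mtx', 'camera_from_world', 'shot']
square [(0.95, [163.0, 345.4]), (0.9, [214.9, 327.0]), (0.63, [192.3, 136.3]), (0.22, [268.2, 205.5])] [(0.96, [331.9, 195.2, 61.6, 26.1]), (0.71, [355.4, 169.6, 51.9, 29.1]), (0.63, [159.7, 196.1, 49.8, 41.8])]
square_grip [(0.84, [188.0, 146.9]), (0.76, [160.2, 351.8]), (0.64, [186.5, 327.2])] []
frame [(0.66, [267.7, 209.3])] [(0.67, [252.1, 258.8, 141.2, 74.1])]
```

View pics/top0.png

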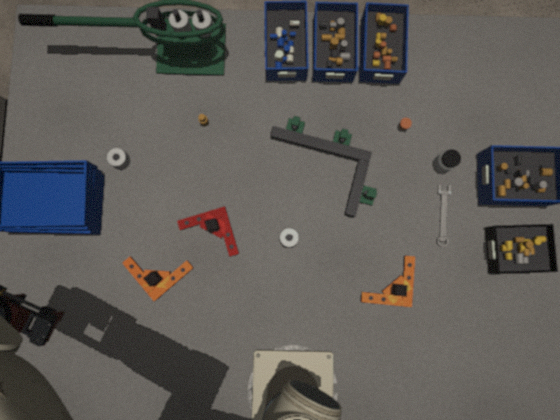

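View pics/scene0.png

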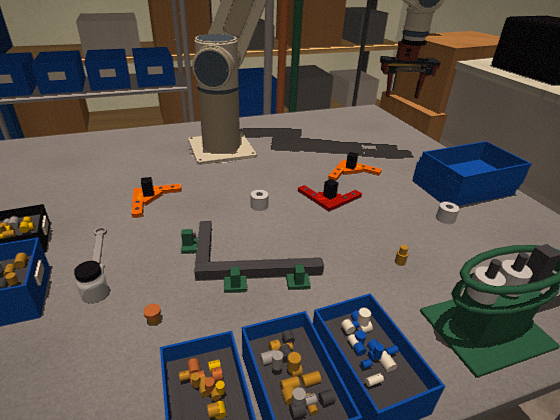

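The red square with the black grip is at about (212,225) in the top picture, corner near (225,208). There are two orange look-alikes, at (155,280) and (397,285). The frame's inside corner is near (361,160). In the scene picture the red one is at (330,195), with orange ones at (355,165) and (150,195). I choose the one at (212,225) and will check it in a close crop.

```bash
cat > h.py <<'E'
import numpy as np, cv2
from scipy.optimize import minimize
from workcell import *
def proj(p,P):
    P=np.atleast_2d(np.asarray(P,float)); c=p['camera_from_world']; q=P@c[:3,:3].T+c[:3,3]
    q=q*[1,-1,-1]; q=q@p['mtx'].T
    return q[:,:2]/q[:,2:]
def unproj(p,uv,z):
    c=p['camera_from_world'];R=c[:3,:3];o=-R.T@c[:3,3]
    d=np.linalg.inv(p['mtx'])@[uv[0],uv[1],1]; d=R.T@(d*[1,-1,-1])
    return o+d*(z-o[2])/d[2]
def place(pose,P):
    x,y,a=pose; c,s=np.cos(a),np.sin(a); P=np.asarray(P,float)
    return np.c_[x+c*P[:,0]-s*P[:,1], y+s*P[:,0]+c*P[:,1], P[:,2]]
def L(x0,x1,y1,w,z):  # L outline
    return [(x0,x0,z),(x1,x0,z),(x1,x0+w,z),(x0+w,x0+w,z),(x0+w,y1,z),(x0,y1,z)]
SQ=L(0,140,140,28,14); SQB=L(0,140,140,28,0)
# frame rails: inside faces are the planes, tube 30 wide on the outside
FR=[(-30,-30),(260,-30),(260,0),(0,0),(0,160),(-30,160)]
def fit(p,mask,parts,pose,web=None,S=4):
    """maximise overlap of mask with union of projected prism"""
    ys,xs=np.nonzero(mask); m=20
    x0,y0,x1,y1=xs.min()-m,ys.min()-m,xs.max()+m,ys.max()+m
    big=cv2.GaussianBlur(cv2.resize(mask[max(y0,0):y1,max(x0,0):x1].astype(np.float32),None,fx=S,fy=S,interpolation=cv2.INTER_LINEAR),(0,0),1)
    x0=max(x0,0);y0=max(y0,0)
    def cost(v):
        im=np.zeros(big.shape,np.float32)
        for P in parts:
            uv=(proj(p,place(v,P))-[x0,y0]+.5)*S-.5
            cv2.fillPoly(im,[np.round(uv*16).astype(np.int32)],1,shift=4)
        im=cv2.GaussianBlur(im,(0,0),S*.6)
        return float(((im-big)**2).sum()/big.sum())
    best=None
    v=np.array(pose,float)
    for st in (15,5,2):
        sim=np.vstack([v,v+[st,0,0],v+[0,st,0],v+[0,0,st/100]])
        r=minimize(cost,v,method='Nelder-Mead',options=dict(initial_simplex=sim,xatol=.02,fatol=1e-6)); v=r.x
    return v,r.fun
def prism(poly,h):  # side quads and top
    poly=[q[:2] for q in poly]; n=len(poly); out=[[(*q,h) for q in poly]]
    for i in range(n):
        a,b=poly[i],poly[(i+1)%n]; out.append([(*a,0),(*b,0),(*b,h),(*a,h)])
    return out
SQP=prism(L(0,140,140,28,0),14)+[[(28,28,14),(61,28,14),(61,61,14),(28,61,14)]]
FRP=prism(FR,30)
def hsv(p): return cv2.cvtColor(p['color'],cv2.COLOR_RGB2HSV).astype(int)
def redmask(p):
    h=hsv(p); m=((h[...,0]<7)|(h[...,0]>172))&(h[...,1]>150)&(h[...,2]>60)
    return m
E
python3 - <<'E'
from h import *
p=get_image('top'); h=hsv(p)
for uv in [(225,213),(190,221),(234,245),(155,293),(212,225),(320,146),(300,139),(358,190),(320,180),(330,170)]: print(uv,h[uv[1],uv[0]])
m=redmask(p); 
n,l,st,c=cv2.connectedComponentsWithStats(m.astype(np.uint8)); print(st[1:][st[1:,4]>30],)
for uv,z in [((225,208),14),((180,224),14),((238,254),14)]: print(uv,unproj(p,uv,z).round(1))
for uv in [(361,160),(272,137),(347,213)]: print(uv,unproj(p,uv,30).round(1))
for n_ in ['roller_a','roller_b','jar','wrench','fitting_a','fitting_b']:
    r=mark_of(p,n_); print(n_,[(q['p'],unproj(p,q['location'][::-1],0).round()[:2]) for q in r[:2]])
a=p['color'][195:265,165:250,::-1]; b=p['color'][105:225,260:390,::-1]
a=cv2.resize(a,(486,400),interpolation=3);b=cv2.resize(b,(310,400),interpolation=3)
cv2.imwrite('pics/crop1.png',np.hstack([a,b]))
E
```

```text
(225, 213) [  0 176 135]
(190, 221) [  0 186 130]
(234, 245) [  2 179 128]
(155, 293) [ 12 188 170]
(212, 225) [ 0 26 50]
(320, 146) [ 6 18 70]
(300, 139) [ 8 15 69]
(358, 190) [10 11 71]
(320, 180) [ 19  25 112]
(330, 170) [ 13  21 110]
[[178 207  60  49 812]]
(225, 208) [495.4 199.9  14. ]
(180, 224) [447.3 324.2  14. ]
(238, 254) [367.3 158.9  14. ]
(361, 160) [ 638.8 -180.3   30. ]
(272, 137) [699.2  72.4  30. ]
(347, 213) [ 487.4 -141.9   30. ]
roller_a [(0.92, array([631., 503.])), (0.81, array([423.,  28.]))]
roller_b [(0.92, array([631., 503.])), (0.81, array([423.,  28.]))]
jar [(0.85, array([ 645., -421.]))]
wrench [(0.95, array([ 484., -422.]))]
fitting_a [(0.53, array([ 748., -309.])), (0.41, array([747., 265.]))]
fitting_b [(0.53, array([ 748., -309.])), (0.41, array([747., 265.]))]
```

View pics/crop1.png

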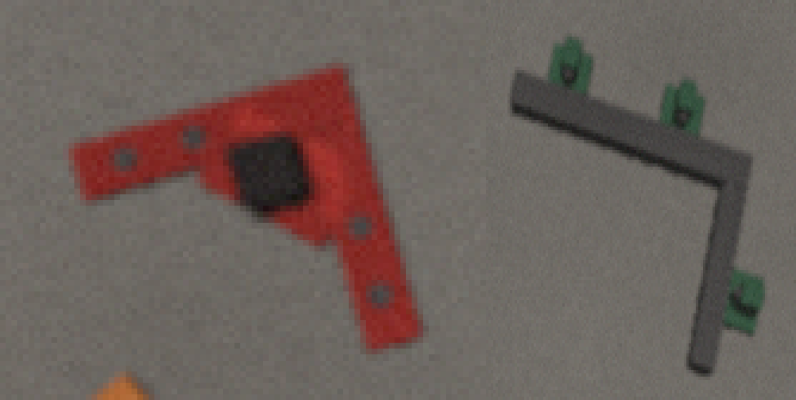

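The crop confirms it: a red square with a black grip, its corner at the top right of the L. The second panel shows the dark frame with its green clamps outside. Next I fit poses to both.

```bash
cat >> h.py <<'E'
def box(x0,x1,y0,y1,z0,z1):
    b=[(x0,y0),(x1,y0),(x1,y1),(x0,y1)]; out=[[(*q,z1) for q in b]]
    for i in range(4): a,c=b[i],b[(i+1)%4]; out.append([(*a,z0),(*c,z0),(*c,z1),(*a,z1)])
    return out
SQP=prism(L(0,140,140,28,0),14)+[[(28,28,14),(85,28,14),(28,85,14)]]+box(30,60,30,60,14,64)
def biggest(m,uv=None):
    m=cv2.morphologyEx(m.astype(np.uint8),cv2.MORPH_CLOSE,np.ones((3,3)))
    n,l,st,c=cv2.connectedComponentsWithStats(m); return l==1+np.argmax(st[1:,4])
def fitsq(p,pose):
    h=hsv(p); r=redmask(p); near=cv2.dilate(r.astype(np.uint8),np.ones((9,9)))>0
    hull=np.zeros(r.shape,np.uint8); b=biggest(r).astype(np.uint8)
    cv2.fillConvexPoly(hull,cv2.convexHull(cv2.findNonZero(b)),1)
    blk=(h[...,2]<62)&(h[...,1]<90)&(hull>0)
    m=biggest(r|blk); cs,_=cv2.findContours(m.astype(np.uint8),cv2.RETR_EXTERNAL,cv2.CHAIN_APPROX_NONE)
    f=np.zeros(m.shape,np.uint8); cv2.drawContours(f,cs,-1,1,-1)
    return fit(p,f>0,SQP,pose),f
def fitfr(p,pose):
    h=hsv(p); m=(h[...,2]<92)&(h[...,1]<60)
    k=np.zeros(m.shape,np.uint8)
    for P in FRP: cv2.fillPoly(k,[np.round(proj(p,place(pose,P))).astype(np.int32)],1)
    m=m&(cv2.dilate(k,np.ones((15,15)))>0); f=biggest(m)
    return fit(p,f,FRP,pose),f
E
python3 - <<'E'
from h import *
p=get_image('top')
(v,c),f=fitsq(p,(495,200,np.deg2rad(111))); print('sq',v.round(2),np.degrees(v[2]),c, 'grip',place(v,[(45,45,45)]).round(1))
(w,c),g=fitfr(p,(639,-178,np.deg2rad(76))); print('fr',w.round(2),np.degrees(w[2]),c)
for n in ['scene']:
    s=get_image(n)
    (w2,c2),g2=fitfr(s,w); print('fr scene',w2.round(2),np.degrees(w2[2]),c2)
    (v2,c2),g2=fitsq(s,v); print('sq scene',v2.round(2),np.degrees(v2[2]),c2)
print(get_obs()['t'])
E
```

```text
sq [501.58 202.84   1.9 ] 109.06967619444603 0.06286731362342834 grip [[444.3 230.7  45. ]]
fr [ 641.91 -173.46    1.33] 76.4059496867921 0.0654316321015358
fr scene [ 644.21 -171.09    1.33] 76.43438637319134 0.13891345262527466
sq scene [501.99 205.41   1.89] 108.45026525947581 0.1691293716430664
1.05
```

>>> move_arm(
  motion=[
    [20.8,-34.7,-3,0,0,-0.085,87.8],
    [41.6,-69.4,-6,0,0,-0.17,87.8],
    [62.4,-104.1,-9,0,0,-0.255,87.8],
    [83.2,-138.8,-12,0,0,-0.34,87.8],
    [104,-173.5,-15,0,0,-0.425,87.8],
  ],
)

```text
t: 1.47
ee_pos: [340.2, 403.8, 207.7]
orientation: [-2.92, -1.159, -0.0]
ft_force: [1.7, -0.4, -0.0]
width: 87.8
```

>>> move_arm(
  motion=[
    [20.8,-34.7,-3,0,0,-0.085,87.8],
    [41.6,-69.4,-6,0,0,-0.17,87.8],
    [62.4,-104.1,-9,0,0,-0.255,87.8],
    [83.2,-138.8,-12,0,0,-0.34,87.8],
    [104,-173.5,-15,0,0,-0.425,87.8],
  ],
)

```text
t: 1.88
ee_pos: [444.5, 230.1, 192.8]
orientation: [-3.099, -0.516, -0.001]
ft_force: [0.8, 0.9, -0.5]
width: 88.1
```

>>> move_arm(
  motion=[
    [0,0,0,0,0,0,87.8],
    [0,0,0,0,0,0,87.8],
    [0,0,0,0,0,0,87.8],
  ],
)

```text
t: 2.13
ee_pos: [443.7, 231.9, 192.7]
orientation: [-3.098, -0.522, 0.0]
ft_force: [0.1, -0.1, -0.1]
width: 87.9
```

Run:
```python
from h import *
o=get_obs();print(o['t'],o['ee_pos'],o['orientation'],o['qpos'])
p=get_image('wrist');cv2.imwrite('pics/wrist1.png',p['color'][...,::-1])
print(proj(p,place((501.6,203.5,1.9),SQ)).round())
for l in ['square_grip','square']: print(l,[(r['p'],r['location']) for r in mark_of(p,l)][:5])
```

```text
2.1333 [443.72280244 231.91598579 192.74901335] [-3.09759751e+00 -5.21719648e-01  6.46696157e-05] [4.57615842e-01 2.82371101e-01 1.92569839e+00 4.51573477e-04
 9.33457594e-01 1.23624882e-01]
[[325. 237.]
 [331.  88.]
 [300.  88.]
 [298. 209.]
 [183. 209.]
 [185. 236.]]
square_grip [(0.65, [204.6, 281.3])]
square [(0.62, [233.5, 320.7])]
```

View pics/wrist1.png

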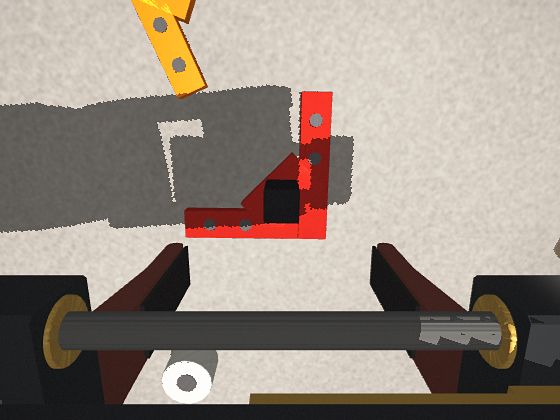

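The wrist view shows the red square at (255,165) with the corner near (326,238) and the grip at (281,200). It stands nearly square to the image, next to a roller at (187,380). The predicted outline matches, so I refine with this view.

Run:
```python
from h import *
p=get_image('wrist')
(v,c),f=fitsq(p,(501.6,203.5,1.9)); o=get_obs()
print(v.round(2),np.degrees(v[2]),c,'grip',place(v,[(45,45,45)]).round(1),f.sum())
r=o['orientation'];print('yaw',np.degrees(2*np.arctan2(r[1],r[0])),o['ee_pos'])
print(proj(p,place(v,SQ)).round(1))
```

```text
[501.83 201.78   1.89] 108.39178880910069 0.04109710082411766 grip [[444.9 230.3  45. ]] 9683
yaw -340.71464784085845 [443.12376319 233.04558671 192.7610454 ]
[[325.1 239.7]
 [332.3  92. ]
 [301.2  91.5]
 [297.8 212.1]
 [183.1 210.4]
 [184.6 237.6]]
```

>>> move_arm(
  motion=[
    [1.2,-1.5,-38,0,0,-0.015,87.8],
    [1.2,-1.5,-76,0,0,-0.015,87.8],
    [1.2,-1.5,-112,0,0,-0.015,87.8],
    [1.2,-1.5,-145,0,0,-0.015,87.8],
    [1.2,-1.5,-167,0,0,-0.015,87.8],
  ],
)

```text
t: 2.75
ee_pos: [443.2, 230.9, 23.1]
orientation: [3.1, 0.503, -0.004]
ft_force: [0.8, -0.7, 0.2]
width: 88.0
```

>>> move_arm(
  motion=[
    [0,0,0,0,0,0,87.8],
    [0,0,0,0,0,0,60],
    [0,0,0,0,0,0,40],
    [0,0,0,0,0,0,20],
    [0,0,0,0,0,0,20],
  ],
)

```text
t: 3.17
ee_pos: [446.0, 231.0, 27.3]
orientation: [-3.101, -0.499, -0.005]
ft_force: [0.1, -0.3, -0.4]
width: 64.4
```

>>> move_arm(
  motion=[
    [0,0,0,0,0,0,20],
    [0,0,0,0,0,0,20],
    [0,0,0,0,0,0,20],
    [0,0,0,0,0,0,20],
    [0,0,0,0,0,0,20],
  ],
)

```text
t: 3.58
ee_pos: [445.0, 230.3, 25.8]
orientation: [-3.102, -0.499, -0.0]
ft_force: [0.8, -0.3, -0.2]
width: 31.4
```

>>> move_arm(
  motion=[
    [0,0,0,0,0,0,20],
    [0,0,0,0,0,0,20],
    [0,0,6,0,0,0,20],
    [0,0,20,0,0,0,20],
    [0,0,45,0,0,0,20],
  ],
)

```text
t: 4.0
ee_pos: [442.7, 229.2, 69.2]
orientation: [3.1, 0.499, -0.009]
ft_force: [0.2, -0.8, -4.7]
width: 29.9
```

>>> move_arm(
  motion=[
    [6,-8,18,0,0,-0.02,20],
    [22,-30,30,0,0,-0.07,20],
    [42,-59,30,0,0,-0.13,20],
    [62,-88,30,0,0,-0.2,20],
    [82,-116,30,0,0,-0.27,20],
  ],
)

```text
t: 4.42
ee_pos: [527.1, 113.1, 101.0]
orientation: [3.141, 0.073, -0.001]
ft_force: [0.4, 0.4, -3.4]
width: 30.1
```

>>> move_arm(
  motion=[
    [20,-28,0,0,0,-0.07,20],
    [40,-56,0,0,0,-0.14,20],
    [60,-85,0,0,0,-0.2,20],
    [80,-114,0,0,0,-0.26,20],
    [94,-133,0,0,0,-0.289,20],
  ],
)

```text
t: 4.83
ee_pos: [621.8, -21.4, 100.5]
orientation: [3.118, -0.383, -0.0]
ft_force: [0.4, -0.3, -3.6]
width: 29.9
```

>>> move_arm(
  motion=[
    [0,0,0,0,0,0,20],
    [0,0,0,0,0,0,20],
    [0,0,0,0,0,0,20],
    [0,0,0,0,0,0,20],
  ],
)

```text
t: 5.17
ee_pos: [619.6, -17.7, 100.2]
orientation: [-3.119, 0.374, 0.003]
ft_force: [1.0, 0.1, -3.9]
width: 29.8
```

Run:
```python
from h import *
o=get_obs();r=o['orientation'];print(o['t'],o['ee_pos'],np.degrees(2*np.arctan2(r[1],r[0])),o['ft_force'],o['moment'],o['width'])
p=get_image('wrist');t=get_image('top')
cv2.imwrite('pics/pair2.png',np.hstack([p['color'],cv2.resize(t['color'][100:310,240:400],(427,560))[:420]])[...,::-1][:, :800])
(w,c),g=fitfr(t,(642,-173,1.33)); print('fr top',w.round(2),np.degrees(w[2]),c)
print('wrist predicted frame outline',proj(p,place((642,-173,1.3335),[(0,0,0),(0,0,30),(160,0,30),(260,0,30),(0,160,30)])).round())
```

```text
5.1667 [619.64385259 -17.74152946 100.24936483] 346.318007314306 [ 1.00707627  0.07686261 -3.89367266] [-0.06083748  0.10286897  0.02082773] 29.782077521102565
fr top [ 647.13 -170.      1.53] 87.8720998662526 0.7138369083404541
wrist predicted frame outline [[348. 377.]
 [355. 404.]
 [368. 202.]
 [378.  37.]
 [148. 404.]]
```

View pics/pair2.png

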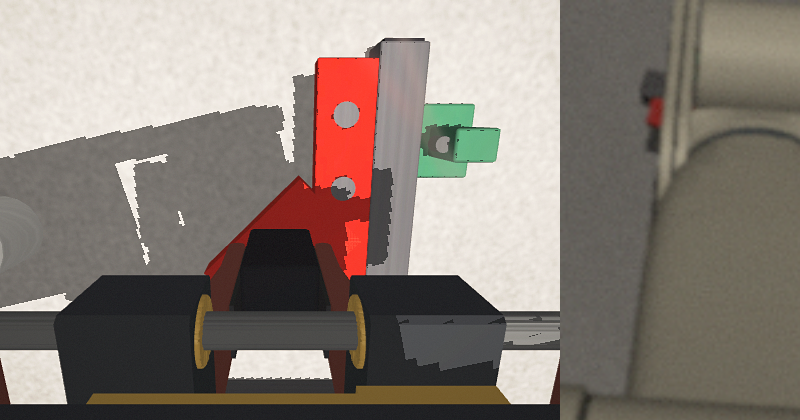

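The wrist view shows the square held. Its outer arm edge runs (379,58) to (366,275), next to the long rail, whose top spans columns 379–429 at row 41; the prediction was 378 at row 37. Before lowering I check the clearance numerically.

Run:
```python
from h import *
p=get_image('wrist');o=get_obs();r=o['orientation'];print(o['ee_pos'],2*np.degrees(np.arctan2(r[1],r[0])))
# world points: far outer corner of square top (z=14+74.5), point on outer edge nearer, rail outer top far corner, clamp side edge
A=unproj(p,(379,58),88.5);B=unproj(p,(368,240),88.5);C=unproj(p,(429,41),30);D=unproj(p,(411,260),30)
w=(642.5,-172.5,np.deg2rad(76.4));c,s=np.cos(w[2]),np.sin(w[2])
for n,P in zip(['sq far','sq near','rail out far','rail out near'],[A,B,C,D]):
    d=P[:2]-w[:2];print(n,P.round(1),'in frame',(c*d[0]+s*d[1]).round(1),(-s*d[0]+c*d[1]).round(1))
print('grip in frame',[(c*d[0]+s*d[1],-s*d[0]+c*d[1]) for d in [o['ee_pos'][:2]-np.array(w[:2])]])
```

```text
[620.30739379 -17.68308659 100.63660866] 346.33070762229033
sq far [685.9  63.   88.5] in frame 239.1 13.2
sq near [665.8 -20.9  88.5] in frame 152.8 13.0
rail out far [733.   70.4  30. ] in frame 257.4 -30.9
rail out near [702.1 -65.2  30. ] in frame 118.3 -32.7
grip in frame [(np.float64(145.25758574574246), np.float64(57.974323897093896))]
```

>>> move_arm(
  motion=[
    [0,0,-20,0,0,0,20],
    [0,0,-40,0,0,0,20],
    [0,0,-58,0,0,0,20],
    [0,0,-68,0,0,0,20],
    [0,0,-72,0,0,0,20],
  ],
)

```text
t: 5.73
ee_pos: [619.6, -18.1, 27.0]
orientation: [3.119, -0.375, -0.005]
ft_force: [0.9, 0.3, -5.3]
width: 30.0
```

>>> move_arm(
  motion=[
    [0,0,-1,0,0,0,20],
    [0,0,-2,0,0,0,20],
    [0,0,-2.5,0,0,0,20],
    [0,0,-2.5,0,0,0,20],
    [0,0,-2.5,0,0,0,20],
  ],
)

```text
t: 6.15
ee_pos: [621.5, -18.7, 27.0]
orientation: [-3.119, 0.376, -0.002]
ft_force: [0.5, -0.1, -3.0]
width: 30.2
```

>>> move_arm(
  motion=[
    [0,0,-0.5,0,0,0,20],
    [0,0,-1,0,0,0,20],
    [0,0,-1,0,0,0,20],
    [0,0,-1,0,0,0,20],
  ],
)

```text
t: 6.48
ee_pos: [621.3, -18.7, 25.8]
orientation: [-3.119, 0.376, -0.001]
ft_force: [-0.7, -0.4, 3.9]
width: 29.5
```

>>> move_arm(
  motion=[
    [2.4,-0.6,0,0,0,0,20],
    [4.9,-1.2,0,0,0,0,20],
    [7.3,-1.8,0,0,0,0,20],
    [9.7,-2.35,0,0,0,0,20],
    [9.7,-2.35,0,0,0,0,20],
  ],
)

```text
t: 6.9
ee_pos: [629.4, -20.8, 25.9]
orientation: [3.119, -0.376, -0.004]
ft_force: [-7.5, 1.0, 11.6]
width: 29.9
```

>>> move_arm(
  motion=[
    [0.7,-0.17,0,0,0,0,20],
    [1.4,-0.34,0,0,0,0,20],
    [2.1,-0.5,0,0,0,0,20],
    [2.9,-0.7,0,0,0,0,20],
    [2.9,-0.7,0,0,0,0,20],
  ],
)

```text
t: 7.32
ee_pos: [631.2, -21.3, 26.0]
orientation: [3.119, -0.376, -0.007]
ft_force: [-9.1, 0.6, 11.7]
width: 30.0
```

>>> move_arm(
  motion=[
    [0,0,0.4,0,0,0,20],
    [0.5,-0.12,0.9,0,0,0,20],
    [1,-0.25,0.9,0,0,0,20],
    [1,-0.25,0.9,0,0,0,20],
  ],
)

```text
t: 7.65
ee_pos: [633.8, -21.8, 25.9]
orientation: [-3.119, 0.377, 0.003]
ft_force: [-4.9, 0.7, 2.4]
width: 29.7
```

```bash
cat > st.py <<'E'
from h import *
o=get_obs();r=o['orientation'];w=(642.5,-172.5,np.deg2rad(76.4));c,s=np.cos(w[2]),np.sin(w[2])
d=o['ee_pos'][:2]-np.array(w[:2]);f=o['ft_force'];m=o['moment']
print('t',round(o['t'],2),'grip in frame',(c*d[0]+s*d[1]).round(1),(-s*d[0]+c*d[1]).round(1),'z',o['ee_pos'][2].round(1),'F frame',(c*f[0]+s*f[1]).round(1),(-s*f[0]+c*f[1]).round(1),f[2].round(1),'M',(c*m[0]+s*m[1]).round(2),(-s*m[0]+c*m[1]).round(2),m[2].round(2),'yaw',np.degrees(2*np.arctan2(r[1],r[0])).round(2))
E
python3 st.py
```

```text
t 7.65 grip in frame 144.4 43.9 z 25.9 F frame -0.4 4.9 2.4 M 0.76 0.01 -0.06 yaw 346.23
```

>>> move_arm(
  motion=[
    [0.5,-0.12,0,0,0,0,20],
    [1,-0.24,0,0,0,0,20],
    [1,-0.24,0,0,0,0,20],
  ],
)

```text
t: 7.9
ee_pos: [633.8, -21.8, 26.0]
orientation: [-3.119, 0.377, 0.006]
ft_force: [-8.8, 2.0, 6.4]
width: 29.7
```

>>> move_arm(
  motion=[
    [0.5,-0.12,0,0,0,0,20],
    [1,-0.24,0,0,0,0,20],
    [1,-0.24,0,0,0,0,20],
  ],
)

```text
t: 8.15
ee_pos: [633.8, -21.8, 26.0]
orientation: [-3.119, 0.377, 0.009]
ft_force: [-12.0, 3.0, 10.5]
width: 29.6
```

```bash
python3 st.py
```

```text
t 8.15 grip in frame 144.4 43.9 z 26.0 F frame 0.1 12.4 10.5 M 1.79 -0.1 -0.11 yaw 346.23
```

>>> move_arm(
  motion=[
    [-0.4,0.1,0.4,0,0,0,20],
    [-0.8,0.2,0.9,0,0,0,20],
    [-0.8,0.2,0.9,0,0,0,20],
  ],
)

```text
t: 8.4
ee_pos: [633.8, -21.8, 26.1]
orientation: [-3.119, 0.376, 0.007]
ft_force: [-6.3, 4.1, -0.2]
width: 29.7
```

```bash
python3 st.py
python3 - <<'E'
from h import *
p=get_image('wrist');cv2.imwrite('pics/wrist3.png',p['color'][...,::-1])
E
```

```text
t 8.4 grip in frame 144.4 43.9 z 26.1 F frame 2.5 7.1 -0.2 M 1.26 -0.14 -0.05 yaw 346.23
```

View pics/wrist3.png

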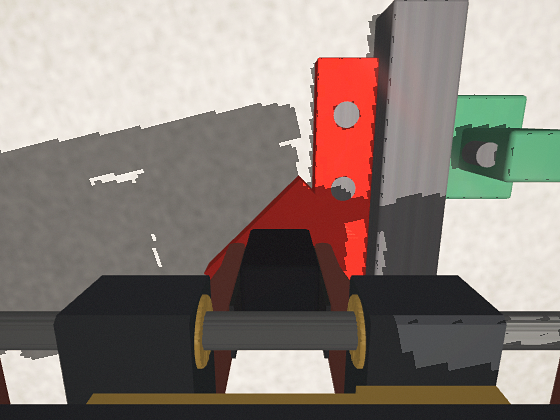

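The view shows the square's outer edge (379,58)–(369,240) against the rail's inner face, and the reaction force is about 7 N with little yaw moment. It is flush, so I slide.

>>> move_arm(
  motion=[
    [-0.7,-2.9,0,0,0,0,20],
    [-1.65,-6.8,0,0,0,0,20],
    [-2.6,-10.7,0,0,0,0,20],
    [-3.5,-14.6,0,0,0,0,20],
    [-4.7,-19.45,0,0,0,0,20],
  ],
)

```text
t: 8.87
ee_pos: [629.3, -40.3, 26.1]
orientation: [-3.118, 0.376, 0.007]
ft_force: [-7.1, 12.0, 2.4]
width: 30.2
```

```bash
python3 st.py
```

```text
t 8.87 grip in frame 125.4 43.9 z 26.1 F frame 10.0 9.7 2.4 M 1.81 -1.83 0.07 yaw 346.24
```

>>> move_arm(
  motion=[
    [-1.2,-4.9,0.2,0,0,0,20],
    [-2.4,-9.8,0.3,0,0,0,20],
    [-3.6,-14.6,0.3,0,0,0,20],
    [-4.8,-19.4,0.3,0,0,0,20],
    [-6.0,-24.3,0.3,0,0,0,20],
  ],
)

```text
t: 9.28
ee_pos: [623.1, -65.2, 26.1]
orientation: [-3.118, 0.376, 0.007]
ft_force: [-3.9, 3.8, -2.7]
width: 29.9
```

```bash
python3 st.py
```

```text
t 9.28 grip in frame 99.7 44.0 z 26.1 F frame 2.8 4.7 -2.7 M 1.14 -0.66 -0.0 yaw 346.24
```

>>> move_arm(
  motion=[
    [-0.8,-5.0,-0.2,0,0,0,20],
    [-1.8,-9.9,-0.2,0,0,0,20],
    [-3.0,-14.7,-0.2,0,0,0,20],
    [-4.2,-19.5,-0.2,0,0,0,20],
    [-5.3,-24.4,-0.2,0,0,0,20],
  ],
)

```text
t: 9.7
ee_pos: [617.4, -88.6, 26.1]
orientation: [-3.117, 0.376, 0.009]
ft_force: [-8.1, 18.5, 7.3]
width: 29.9
```

```bash
python3 st.py
```

```text
t 9.7 grip in frame 75.6 44.1 z 26.1 F frame 16.1 12.3 7.3 M 2.35 -2.88 0.14 yaw 346.23
```

>>> move_arm(
  motion=[
    [-0.6,-0.1,0.3,0,0,0,20],
    [-1.4,-2.9,0.4,0,0,0,20],
    [-2.3,-6.3,0.4,0,0,0,20],
    [-3.1,-9.7,0.4,0,0,0,20],
    [-3.9,-13.1,0.4,0,0,0,20],
  ],
)

```text
t: 10.12
ee_pos: [614.0, -102.7, 26.3]
orientation: [-3.118, 0.376, 0.007]
ft_force: [-4.8, 4.6, -2.8]
width: 29.8
```

```bash
python3 st.py
```

```text
t 10.12 grip in frame 61.1 44.2 z 26.3 F frame 3.4 5.8 -2.8 M 1.12 -0.61 -0.02 yaw 346.24
```

>>> move_arm(
  motion=[
    [-0.3,-2.0,-0.1,0,0,0,20],
    [-0.8,-4.0,-0.1,0,0,0,20],
    [-1.2,-6.0,-0.1,0,0,0,20],
    [-1.7,-8.0,-0.1,0,0,0,20],
    [-2.1,-9.8,-0.1,0,0,0,20],
  ],
)

```text
t: 10.53
ee_pos: [611.6, -112.3, 26.1]
orientation: [-3.118, 0.376, 0.008]
ft_force: [-5.2, 5.5, -2.5]
width: 29.6
```

```bash
python3 st.py
```

```text
t 10.53 grip in frame 51.3 44.2 z 26.1 F frame 4.1 6.4 -2.5 M 1.25 -0.84 -0.0 yaw 346.24
```

>>> move_arm(
  motion=[
    [-0.25,-1.0,-0.1,0,0,0,20],
    [-0.5,-2.0,-0.1,0,0,0,20],
    [-0.75,-3.0,-0.1,0,0,0,20],
    [-1.0,-4.0,-0.1,0,0,0,20],
    [-1.0,-4.0,-0.1,0,0,0,20],
  ],
)

```text
t: 10.95
ee_pos: [610.6, -116.2, 26.1]
orientation: [-3.118, 0.376, 0.008]
ft_force: [-5.3, 5.9, -2.7]
width: 29.6
```

```bash
python3 st.py
```

```text
t 10.95 grip in frame 47.2 44.2 z 26.1 F frame 4.5 6.5 -2.7 M 1.21 -0.71 0.01 yaw 346.23
```

>>> move_arm(
  motion=[
    [-0.25,-1.0,0,0,0,0,20],
    [-0.5,-2.0,0,0,0,0,20],
    [-0.75,-3.0,0,0,0,0,20],
    [-0.75,-3.0,0,0,0,0,20],
  ],
)

```text
t: 11.28
ee_pos: [609.9, -119.2, 26.1]
orientation: [-3.118, 0.376, 0.008]
ft_force: [-4.5, 4.2, -2.0]
width: 30.0
```

```bash
python3 st.py
```

```text
t 11.28 grip in frame 44.1 44.2 z 26.1 F frame 3.0 5.3 -2.0 M 1.25 -0.66 0.04 yaw 346.23
```

>>> move_arm(
  motion=[
    [-0.25,-1.0,0,0,0,0,20],
    [-0.5,-2.0,0,0,0,0,20],
    [-0.75,-3.0,0,0,0,0,20],
    [-0.75,-3.0,0,0,0,0,20],
  ],
)

```text
t: 11.62
ee_pos: [609.7, -120.1, 26.2]
orientation: [-3.115, 0.377, 0.007]
ft_force: [-2.1, 17.1, -0.9]
width: 30.1
```

```bash
python3 st.py
```

```text
t 11.62 grip in frame 43.3 44.2 z 26.2 F frame 16.1 6.0 -0.9 M 1.36 -2.54 -0.09 yaw 346.2
```

>>> move_arm(
  motion=[
    [0.5,-0.12,0,0,0,0,20],
    [1.0,-0.24,0,0,0,0,20],
    [1.7,-0.4,0,0,0,0,20],
    [1.7,-0.4,0,0,0,0,20],
    [1.7,-0.4,0,0,0,0,20],
  ],
)

```text
t: 12.03
ee_pos: [609.7, -120.1, 26.2]
orientation: [-3.115, 0.377, 0.012]
ft_force: [-10.1, 17.9, 5.0]
width: 30.1
```

```bash
python3 st.py;  python3 - <<'E'
from h import *
p=get_image('wrist');t=get_image('scene')
c=cv2.resize(t['color'][190:310,160:360],(800,480),interpolation=3)
cv2.imwrite('pics/fin_s.png',c[...,::-1]);cv2.imwrite('pics/fin_w.png',p['color'][...,::-1])
E
```

```text
t 12.03 grip in frame 43.2 44.2 z 26.2 F frame 15.0 14.0 5.0 M 1.59 -2.6 -0.01 yaw 346.21
```

View pics/fin_s.png

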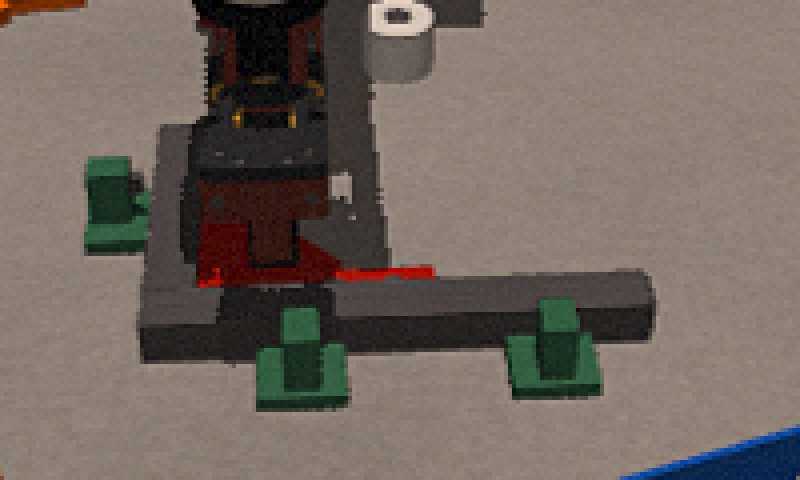

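View pics/fin_w.png

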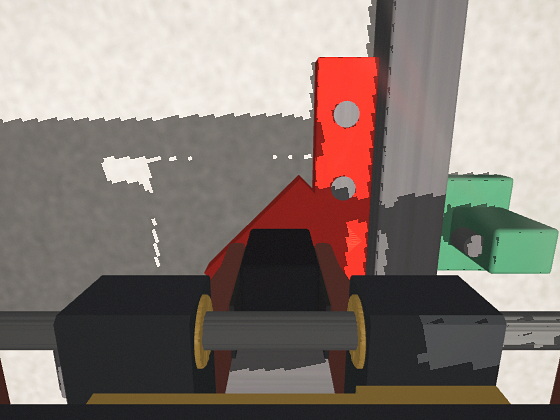

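The scene crop shows the square in the corner against both rails: the long arm at (385,272) lies behind the long rail, and the web is close to the short rail. The wrist view shows the outer edge along the rail, around column 375. The reactions are 15 N and 14 N with about zero yaw moment. I hold briefly, check, and hand in.

>>> move_arm(
  motion=[
    [0,0,0,0,0,0,20],
    [0,0,0,0,0,0,20],
    [0,0,0,0,0,0,20],
    [0,0,0,0,0,0,20],
    [0,0,0,0,0,0,20],
  ],
)

```text
t: 12.55
ee_pos: [609.7, -120.1, 26.2]
orientation: [-3.115, 0.377, 0.012]
ft_force: [-10.0, 17.9, 4.2]
width: 29.9
```

```bash
python3 st.py; python3 -c "
from workcell import *
print(close_job())"
```

```text
t 12.55 grip in frame 43.2 44.2 z 26.2 F frame 15.1 13.9 4.2 M 1.67 -2.55 -0.06 yaw 346.21
the job is handed in; nothing more can be done
None
```

The red square is seated in the frame's corner, still gripped and pressed against both rails. I handed the job in at about 12.6 s. I gripped it by its black grip, set it on the bench about 100 mm short of the corner, and brought one arm flush to the long rail. I then slid it along that rail under about 5–12 N until the other arm met the short rail.

- **Final reading:** the wrist sensor, steady over the last half second, shows 15 N of reaction from the short rail, 14 N from the long rail and about 8 N down on the bench. The yaw moment is near zero, which points to both arms being flush.
- **Camera check:** the scene crop and the wrist view agree that the square is in the corner.
- **Disagreement:** the camera fit puts the grip at (43.2, 44.2) mm in the frame instead of (45, 45). That is within the 2 mm calibration error.
- **Not checked:** I did not see the short arm's outer face clearly, because the gripper hid it. I also did not re-measure the loose objects; I carried the square well above the roller, and no unexpected contact forces appeared.

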